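# Unclip the cover of the yellow-tabbed filter housing

### The arm

A 7-joint arm with a two-finger parallel gripper is mounted at the origin on a cart in front of the work surface, level with it; the furniture and walls round the work are solid. World frame = base frame: x ahead of the robot, y to its left, z up, the work surface at z = 0. Lengths are in mm, angles in rad, forces in N, time in s.
With the tool pointing down it reaches from about 425 to 875 mm from the base axis. Payload 8.4 kg.
Tool frame: the origin (TCP) lies between the finger pads; the fingertips stand ctrl.tips_ahead ahead of it and the grasp point (between the pads) lies 3 mm ahead of it (ctrl.tips_ahead is the distance from the TCP to the fingertips, in mm); z points along the fingers, y is the line along which they close (so a half turn about z gives the same grasp; the last joint's range is limited). The gripper opens to 87 mm and grips with 3 to 60 N. Pads are 19 mm wide; open, the fingers measure 117 mm over their backs; the gripper's body (75 mm by 190 mm) begins 51 mm behind the grasp point.
Start: joints at [1.147, 0.333, 0.04, 1.465, -0.013, 1.343, -0.059], TCP at [207.405, -615.993, 244.546] pointing down, gripper open.
Joint ranges: [-2.58, 2.58], [-0.38, 2.09], [-1.3, 1.39], [0.25, 2.4], [-1.5, 4.64], [0.08, 2.09], [-2.65, 2.65]. Speed limits (rad/s): [2.22, 2.22, 2.79, 2.79, 3.14, 3.14, 3.14].

### API

Orientations are given as a unit quaternion [w, x, y, z].
In Python, from cell import readout, grab_frame, job, ctrl gives the robot as it stands.
- The arm moves only by the tool step_arm, never from a script. Its arguments are lists of equal length, an entry for each row: "fingers": the closure in counts, from 0 (fully open) to 255 (shut); "offset": the shift along the world's x, y, z as a fraction of full scale, a list of three; "yaw": the turn about the world's z as a fraction of full scale. In form: {"fingers": [fingers, ...], "offset": [[dx, dy, dz], ...], "yaw": [yaw, ...]}. A call has 1 to 8 rows; each row shifts and turns the commanded pose from where the row before left it; what a row does not reach is not made up. Full scale, the value 1, is 0.05 m for a shift and 0.08 rad for a turn. A row lasts 1/10 s, in which the tool goes at most 50 mm and 8.59 degrees, less where a joint would pass 70% of its speed; a pose out of reach is approached as far as the arm can. A call with a number of a shift or a turn outside -1 to 1 is refused whole. A call with a gripper value outside its range is refused whole. The fingers move at their own pace and stop on an object; "squeeze" is the grip in N (left out, the last holds). Time passes only in rows, so rows that do not move let the fingers close. It gives the time, the measured TCP pose, the force, the opening and the grip force at its end, in the units of the state.
- readout.state(): the state, without advancing time (a new reading comes with each control period).
- grab_frame(name): name is "scene" or "top"; returns a dict with "image" (480x640x3 uint8, red, green, blue), "fx", "fy", "cx", "cy" (pixels), "D" ([k1, k2, p1, p2, k3] as OpenCV has them; the pictures are not rectified), "R" (3x3) and "t" (3): a world point X has camera coordinates R X + t. Camera axes: x right, y down, z forward; pixel columns grow to the right and rows downward; lengths in mm; the calibration is good to about 2 mm. A picture is of the moment at which its call begins. There is no depth.
- job.hand_in(): hands the job in; it is judged then, once.
The state is a dict: "t": time; "joints": joint angles; "joint_vel": joint speeds; "tau": joint torques, N m; "position": TCP position; "ee_rot": TCP orientation; "contact_force": force on the tool from outside, world axes, zero at the start; "wrist_torque": the same for the moment, N m; "gripper_width": finger opening in mm; "grasp_force": force on a finger pad.
Only numpy, scipy, OpenCV 4.12 (cv2) and the standard library are available. Lean on these libraries where they do the work, as an engineer would, in place of code of your own. Each camera call takes 0.05 s, during which the arm holds its last target. There are 200 camera calls.

### The job

The filter element in the housing with the yellow tabs is due for a change. Squeeze the two yellow tabs together to unclip its cover, lift the cover off and set it down, right way up, in the middle of the black rubber mat; let go of it there, do not drop it, and leave the blue-tabbed cover in place.

Things in the scene. Friction and masses are not known exactly. Their poses are not given: they have to be found in the camera images.
- yellow_cover: Loose clip-on cover, grey plate 96 x 80 x 4 mm, two upright yellow tabs on top, 80 g; lies on a fixed black box 48 mm high. Origin: centre of the plate's underside; x along its 96 mm side, y along its 80 mm side, z up. Tab tops 36 mm above the origin. Two end skirts reach 20 mm below the origin; it stands level on them (origin 24 mm above the bench when on the mat). Lift it straight up.
- yellow_cover_left_tab (a joint): Travel (m) of the tab at the cover's +y side: 0 sprung out, 0.013 fully in. Tab 24 mm wide along x, 5 mm thick, outer face at y = 23 mm, free above the plate. It slides inward (-y) on a spring (2 N at first, 5 N fully in, then firm). Its hook below the plate holds the cover until both tabs are in by about 6 mm and kept in during the lift; the cover can be carried by the squeezed tabs.
- yellow_cover_right_tab (a joint): The same for the tab at the cover's -y side, a mirror image: outer face at y = -23 mm, slides inward (+y), 0 sprung out, 0.013 fully in. Over both outer faces the tabs measure 46 mm along y when sprung out, 20 mm when fully squeezed together.
- blue_cover: The same cover on a second, equal filter housing, but with blue tabs; origin and axes as for the yellow one. It is to stay clipped on.
- mat: Square black rubber mat, 140 x 140 x 4 mm, fixed flat on the bench. Origin: centre of its underside, on the bench.

How it is judged (in metres and radians):
On the way, in this order (a step that is already met when the one before it is completed fails the run):
1. both yellow tabs are pressed in by more than 4 mm while the cover is still seated (value of joint each of yellow_cover_left_tab, yellow_cover_right_tab above 0.004 m and distance of yellow_cover from where it was at the start of the episode below 0.01 m), for 0.1 s.
2. the yellow-tabbed cover is lifted clear of its housing (by more than 25 mm) (height (world z) of yellow_cover above 0.073 m), for 0.1 s.
At the end, for the whole second after the job is handed in: The yellow-tabbed cover lies at rest on the mat, right way up (within 10 degrees of level), its centre within 35 mm of the mat's centre, let go of; the blue-tabbed cover is where it was (within 15 mm) (horizontal distance between yellow_cover and mat below 0.035 m and height (world z) of yellow_cover between 0.018 and 0.03 m and angle between yellow_cover's own z axis and vertical below 0.17 rad and linear speed of yellow_cover below 0.02 m/s and distance of blue_cover from where it was at the start of the episode below 0.015 m); the robot touches nothing.
It fails at once if the blue-tabbed cover is moved by more than 15 mm (distance of blue_cover from where it was at the start of the episode above 0.015 m).
It fails at once if the yellow-tabbed cover is dropped (falls free for more than about 25 mm) (contact force between the fingers and yellow_cover below 0.05 N and linear speed of yellow_cover above 0.7 m/s).
It also fails if it takes over 42 s, if anything falls off the work surface, if the arm or the gripper's body presses on something with over 40 N, if the wrist force passes 120 N, or if a joint passes its speed limit or range.

## Working session

There is one attempt and no reset: what is moved stays moved. The work goes in short steps, Python scripts to look and compute and a tool call to move; the robot and the scene stay as the last step left them, time stands still between calls to the robot, and variables do not carry over. Pictures are saved under pics/ and viewed, at most 10 in all, crops included, and the job is handed in when it is done.

Besides the shell and the picture viewer there is one more tool, called after "Call:" by a JSON object that holds its "op" and its "data". step_arm: Moves the arm, as the interface text tells. Its arguments: {"type":"object","properties":{"fingers":{"type":"array"},"offset":{"type":"array"},"yaw":{"type":"array"},"squeeze":{"type":"number"}},"required":["fingers","offset","yaw"]}

```bash
mkdir -p pics; cat > h.py <<'E'
import numpy as np, cv2
from cell import readout, grab_frame, job, ctrl
def cast(f,uv,z):
    K=np.array([[f["fx"],0,f["cx"]],[0,f["fy"],f["cy"]],[0,0,1.]])
    p=cv2.undistortPoints(np.array(uv,float).reshape(-1,1,2),K,np.array(f["D"],float)).reshape(-1,2)
    R=np.array(f["R"]);t=np.array(f["t"]);c=-R.T@t
    d=np.c_[p,np.ones(len(p))]@R
    return c+d*((z-c[2])/d[:,2])[:,None]
def save(f,n): cv2.imwrite("pics/"+n+".png",f["image"][:,:,::-1])
E
python3 - <<'E'
from h import *
for n in("scene","top"):
    f=grab_frame(n);save(f,n+"0");R=np.array(f["R"]);print(n,-R.T@f["t"],R[2])
print(readout.state(),ctrl.tips_ahead)
E
```

```text
scene [-212.08644269 -494.881721    580.43535487] [ 0.7600947   0.37320779 -0.53195112]
top [ 441.57906011 -132.39906809  908.21752816] [ 0.06192757 -0.02072562 -0.99786543]
{'t': 0.1, 'joints': array([ 1.14677146,  0.33383458,  0.03983908,  1.46615022, -0.01340689,
        1.34328732, -0.05846442]), 'joint_vel': array([ 0.00070115, -0.00237269, -0.00037322, -0.00163505, -0.00092333,
        0.0001891 ,  0.00188927]), 'tau': array([ 5.24692165e-03, -6.57809687e+01,  1.34081081e+00, -4.04705966e+01,
       -5.96313109e-02,  4.09903110e-02,  9.17784155e-05]), 'position': array([ 207.32401902, -615.6536838 ,  243.76733181]), 'ee_rot': array([-6.90476663e-04,  9.86835681e-01,  1.61724578e-01, -1.51889115e-04]), 'contact_force': array([ 1.00607353, -0.06254498,  0.00697448]), 'wrist_torque': array([ 0.03716353, -0.00095145,  0.00472259]), 'grasp_force': 0.0, 'gripper_width': 87.03452414913596} 22.0
```

View pics/scene0.png

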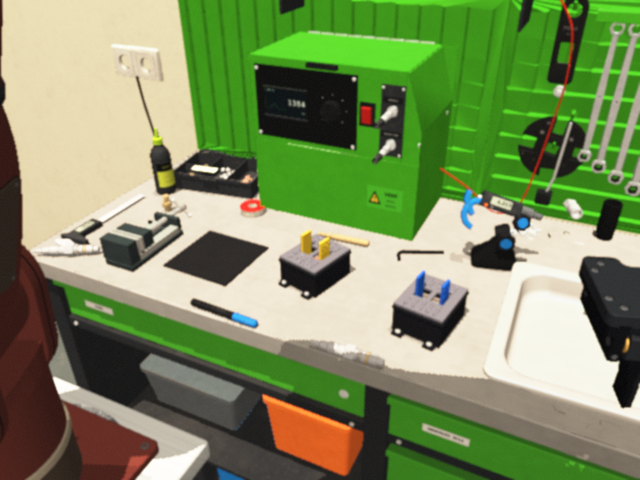

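View pics/top0.png

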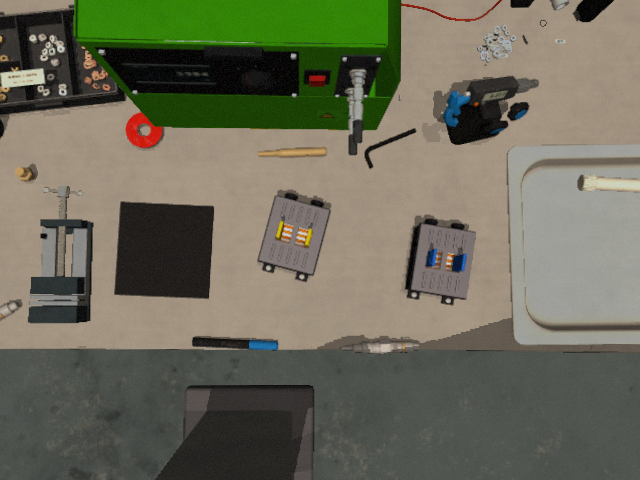

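The scene view shows the yellow tabs at about (306,241) and (324,247). In the top view the yellow tabs are at (281,231) and (309,236), the blue cover is at (445,260), and the mat corners are about (120,203), (213,207), (209,297), (115,294). The green machine stands behind them.

```bash
cat > m.py <<'E'
from h import *
def tabs(f,z=84,yellow=True):
    hsv=cv2.cvtColor(f["image"],cv2.COLOR_RGB2HSV)
    m=cv2.inRange(hsv,(22,150,90),(32,255,255))
    n,l,s,c=cv2.connectedComponentsWithStats(m)
    return [(s[i],c[i]) for i in range(1,n) if s[i][4]>15]
E
python3 - <<'E'
from m import *
f=grab_frame("top");im=f["image"]
for s,c in tabs(f): print("tab",s,c,cast(f,c,84))
hsv=cv2.cvtColor(im,cv2.COLOR_RGB2HSV)
m=cv2.inRange(im,(85,75,75),(135,125,130)); m[:185]=0;m[310:]=0;m[:,:250]=0;m[:,345:]=0
m=cv2.morphologyEx(m,cv2.MORPH_CLOSE,np.ones((7,7)));m=cv2.morphologyEx(m,cv2.MORPH_OPEN,np.ones((9,9)))
c=max(cv2.findContours(m,0,2)[0],key=cv2.contourArea);r=cv2.minAreaRect(c);b=cv2.boxPoints(r)
P=cast(f,b,52);print("plate",r,P,P.mean(0),np.linalg.norm(np.diff(P,axis=0),axis=1))
k=cv2.inRange(im,(0,0,0),(60,60,60)); k[:190]=0;k[310:]=0;k[:,:100]=0;k[:,225:]=0
k=cv2.morphologyEx(k,cv2.MORPH_OPEN,np.ones((9,9)))
c=max(cv2.findContours(k,0,2)[0],key=cv2.contourArea);r=cv2.minAreaRect(c);P=cast(f,cv2.boxPoints(r),4);print("mat",P,P.mean(0))
print("machine foot",cast(f,[[150,127],[385,128]],0), "blue", cast(f,[[445,260]],52))
cv2.imwrite("pics/crop.png",cv2.resize(im[180:290,245:345],None,fx=5,fy=5)[:,:,::-1])
g=grab_frame("scene")
for s,c in tabs(g): print("scene",s,c,cast(g,c,70),cast(g,[[s[0]+s[2]/2,s[1]]],84))
E
```

```text
tab [276 221   8  18  74] [279.51351351 229.10810811] [[ 524.12228153 -105.97005437   84.        ]]
tab [305 228   7  19  78] [308.17948718 237.51282051] [[ 512.88788183 -145.68743931   84.        ]]
plate ((293.9294738769531, 234.5145263671875), (59.00474548339844, 85.80166625976562), 14.931416511535645) [[ 470.63670325  -69.75415769   52.        ]
 [ 590.41659212  -99.85332053   52.        ]
 [ 569.34952089 -182.23392007   52.        ]
 [ 449.65827509 -151.3685851    52.        ]] [ 520.01527283 -125.80249585   52.        ] [123.50377072  85.03166863 123.60688987]
mat [[432.79856683 139.71337987   4.        ]
 [570.66020257 137.1551301    4.        ]
 [565.80805239  -3.12099337   4.        ]
 [427.02250345   0.81505544   4.        ]] [499.07233131  68.64064301   4.        ]
machine foot [[ 686.29949897   95.25427624    0.        ]
 [ 690.53598005 -263.85777069    0.        ]] blue [[ 485.26115252 -342.94905023   52.        ]]
scene [157 170  18  18 258] [165.51162791 178.28682171] [[619.61370978 267.85195033  70.        ]] [[629.54229384 271.74227338  84.        ]]
scene [370 194   9   9  48] [374.14583333 198.5625    ] [[ 714.15073012 -161.5334794    70.        ]] [[ 706.65910338 -164.52685803   84.        ]]
scene [301 231  11  22 165] [305.75757576 242.04848485] [[ 516.21123338 -112.94995855   70.        ]] [[ 528.79650255 -108.3935906    84.        ]]
scene [319 237  11  22 154] [324.01948052 247.62337662] [[ 513.14857832 -148.85811915   70.        ]] [[ 523.74908463 -144.86095637   84.        ]]
```

View pics/crop.png

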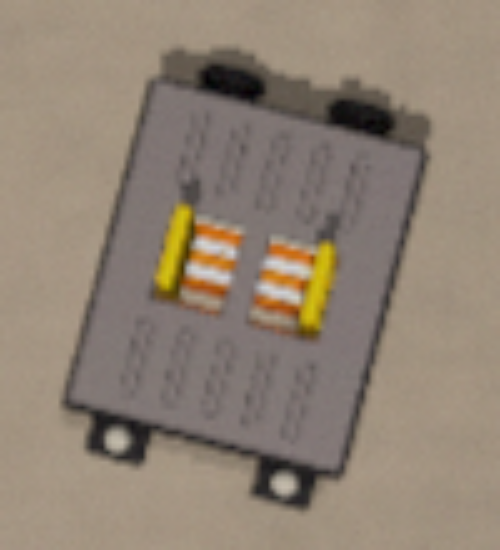

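Call:
{"op": "step_arm", "data": {"fingers": [0,0,0,0,0,0,0,0], "offset": [[0.2,0.3,0],[0.44,0.7,-0.08],[0.44,0.7,-0.08],[0.44,0.7,-0.08],[0.44,0.7,-0.08],[0.44,0.7,-0.08],[0.44,0.7,-0.08],[0.44,0.7,-0.08]], "yaw": [-0.5,-0.5,-0.5,-0.5,-0.5,-0.5,-0.5,-0.5], "squeeze": 20}}

```text
t: 1.0
position: [372.0, -354.4, 216.4]
ee_rot: [0.0, 1.0, 0.002, 0.0]
contact_force: [0.5, -0.1, -1.2]
gripper_width: 86.8
grasp_force: 0.0
```

```bash
python3 - <<'E'
from m import *
f=grab_frame("top")
P=cast(f,np.array([(150,80),(428,150),(342,475),(68,408)])/5+[244.6,179.6],52);print(P,P.mean(0),np.diff(P,axis=0))
s=readout.state();print(s["t"],s["position"],s["ee_rot"],s["joints"],s["contact_force"])
E
```

```text
[[ 575.67575568  -97.32429735   52.        ]
 [ 556.33609685 -177.57587891   52.        ]
 [ 462.48864705 -153.57452462   52.        ]
 [ 480.92847601  -75.06416077   52.        ]] [ 518.8572439  -125.88471541   52.        ] [[-19.33965882 -80.25158155   0.        ]
 [-93.8474498   24.00135429   0.        ]
 [ 18.43982896  78.51036385   0.        ]]
1.05 [ 376.32698292 -347.76054237  215.84537176] [-1.54787040e-03  9.99990584e-01  4.01611636e-03  5.53786715e-04] [ 0.79817469  0.08189102 -0.14420343  1.82727527  0.00914163  1.23430393
 -0.91134501] [ 4.4597466   5.45057207 -0.394564  ]
```

Call:
{"op": "step_arm", "data": {"fingers": [0,0,0,0,0,0,0,0], "offset": [[0.42,0.66,-0.1],[0.42,0.66,-0.2],[0.42,0.66,-0.2],[0.42,0.66,-0.2],[0.42,0.66,-0.2],[0.42,0.66,-0.2],[0.3,0.5,-0.1],[0,0,0]], "yaw": [-0.5,-0.5,-0.5,-0.5,-0.5,-0.4,-0.2,0]}}

```text
t: 1.85
position: [513.8, -128.4, 155.7]
ee_rot: [-0.001, 0.993, -0.118, -0.0]
contact_force: [-1.0, -0.7, -0.2]
gripper_width: 86.8
grasp_force: 0.0
```

Call:
{"op": "step_arm", "data": {"fingers": [0,0], "offset": [[0,0,0],[0,0,0]], "yaw": [0,0]}}

```text
t: 2.05
position: [512.0, -134.3, 156.6]
ee_rot: [0.0, 0.993, -0.122, -0.0]
contact_force: [-0.7, -0.7, -0.2]
gripper_width: 86.7
grasp_force: 0.0
```

```bash
python3 - <<'E'
from m import *
f=grab_frame("top");save(f,"top1");g=grab_frame("scene");save(g,"scene1")
s=readout.state();print(s["t"],s["position"],s["ee_rot"],s["contact_force"])
E
```

```text
2.15 [ 511.97358583 -134.40516475  156.73667417] [ 2.20154575e-04  9.92492735e-01 -1.22303382e-01  7.12581541e-05] [-0.7517376   0.96822631  0.02327474]
```

View pics/scene1.png

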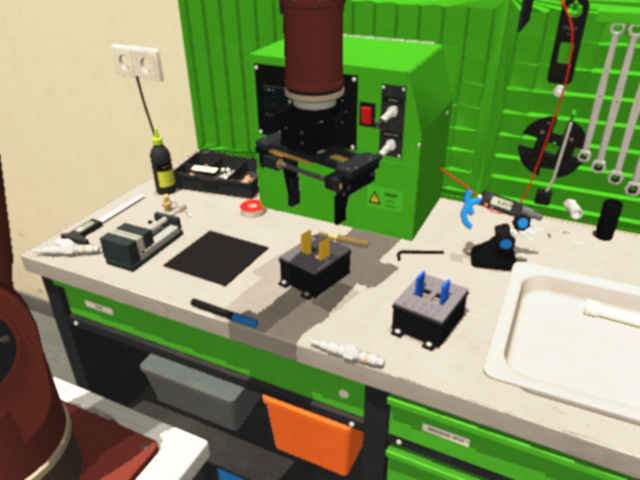

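The scene view shows the open gripper above the yellow tabs at about (315,200), with the path clear. I'll correct by (+6.7, +8.4) and descend.

Call:
{"op": "step_arm", "data": {"fingers": [0,0,0,0,0,0,0,0], "offset": [[0.07,0.08,0],[0.07,0.09,-0.1],[0,0,-0.25],[0,0,-0.3],[0,0,-0.3],[0,0,-0.3],[0,0,-0.2],[0,0,-0.08]], "yaw": [0,0,0,0,0,0,0,0]}}

```text
t: 2.95
position: [518.6, -124.4, 78.4]
ee_rot: [-0.0, 0.993, -0.121, -0.001]
contact_force: [-0.9, -0.3, -0.4]
gripper_width: 87.1
grasp_force: 0.0
```

Call:
{"op": "step_arm", "data": {"fingers": [60,100,130], "offset": [[0,0,0],[0,0,0],[0,0,0]], "yaw": [0,0,0]}}

```text
t: 3.25
position: [519.9, -124.6, 80.7]
ee_rot: [0.0, 0.993, -0.121, 0.001]
contact_force: [-0.3, 0.6, 0.8]
gripper_width: 70.2
grasp_force: 0.0
```

```bash
python3 - <<'E'
from m import *
g=grab_frame("scene");save(g,"scene2");cv2.imwrite("pics/s2c.png",cv2.resize(g["image"][150:310,240:400],None,fx=3.5,fy=3.5)[:,:,::-1])
s=readout.state();print(s["t"],s["position"],s["ee_rot"],s["contact_force"],s["gripper_width"])
E
```

```text
3.3 [ 519.86881262 -124.58748698   80.71864546] [ 7.16515143e-05  9.92611801e-01 -1.21331918e-01  6.10267326e-04] [-0.01856322 -0.05845132  0.28309419] 66.7544067972253
```

View pics/s2c.png

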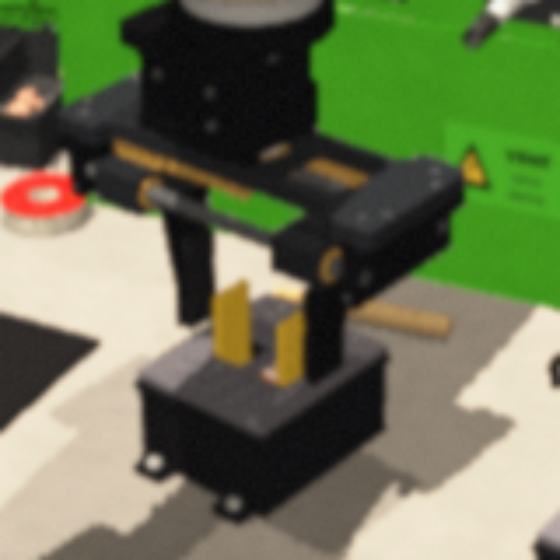

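The fingers straddle both tabs: left finger at about (195,310) in the crop, right finger at (325,340), tips just above the plate. Closing.

Call:
{"op": "step_arm", "data": {"fingers": [150,165,175,185,185,185,185,185], "offset": [[0,0,0],[0,0,0],[0,0,0],[0,0,0],[0,0,0],[0,0,0],[0,0,0],[0,0,0]], "yaw": [0,0,0,0,0,0,0,0]}}

```text
t: 4.1
position: [519.5, -124.5, 80.3]
ee_rot: [0.0, 0.993, -0.121, 0.0]
contact_force: [-1.0, 1.1, 5.2]
gripper_width: 24.5
grasp_force: 4.7
```

Call:
{"op": "step_arm", "data": {"fingers": [200,220,220,220], "offset": [[0,0,0],[0,0,0],[0,0,0],[0,0,0]], "yaw": [0,0,0,0]}}

```text
t: 4.5
position: [519.5, -124.6, 80.4]
ee_rot: [0.0, 0.993, -0.121, 0.0]
contact_force: [-1.9, -0.3, 6.2]
gripper_width: 19.0
grasp_force: 20.0
```

Opening is 19 mm at 20 N, so the tabs are fully in. Lifting.

Call:
{"op": "step_arm", "data": {"fingers": [220,220,220,220,220,220,220,220], "offset": [[0,0,0.05],[0,0,0.1],[0,0,0.15],[0,0,0.2],[0,0,0.2],[0,0,0.2],[0,0,0.2],[0,0,0.2]], "yaw": [0,0,0,0,0,0,0,0]}}

```text
t: 5.3
position: [519.5, -124.5, 146.1]
ee_rot: [0.0, 0.993, -0.121, 0.0]
contact_force: [0.1, 0.7, -0.8]
gripper_width: 19.5
grasp_force: 20.0
```

Call:
{"op": "step_arm", "data": {"fingers": [220,220,220], "offset": [[0,0,0.2],[0,0,0.1],[0,0,0]], "yaw": [0,0,0]}}

```text
t: 5.6
position: [519.8, -124.6, 160.9]
ee_rot: [0.0, 0.993, -0.121, 0.001]
contact_force: [-0.7, 0.5, -0.7]
gripper_width: 19.2
grasp_force: 20.0
```

```bash
python3 - <<'E'
from m import *
g=grab_frame("scene");save(g,"scene3")
s=readout.state();print(s["t"],s["position"],s["ee_rot"],s["contact_force"],s["gripper_width"],s["grasp_force"])
E
```

```text
5.65 [ 519.50140203 -124.541373    160.24445781] [ 2.54552357e-05  9.92610264e-01 -1.21345872e-01  2.07624570e-04] [ 0.05058036  0.45828031 -0.86220508] 19.54901672981115 19.999823961950085
```

View pics/scene3.png

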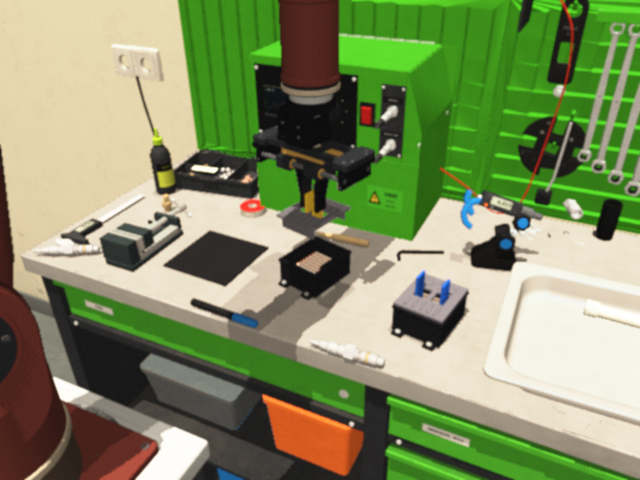

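The scene view shows the cover held level by its tabs at about (315,210), the open housing below at (315,265), and the blue cover still in place. Moving over to the mat.

Call:
{"op": "step_arm", "data": {"fingers": [220,220,220,220,220,220,220,220], "offset": [[-0.05,0.3,0],[-0.05,0.55,0],[-0.05,0.6,0],[-0.05,0.6,0],[-0.05,0.6,0],[-0.05,0.6,0],[-0.05,0.45,0],[-0.04,0.2,0]], "yaw": [0,0,0,0,0,0,0,0]}}

```text
t: 6.45
position: [498.7, 73.9, 159.7]
ee_rot: [-0.0, 0.993, -0.119, -0.0]
contact_force: [-0.3, -0.5, -1.4]
gripper_width: 19.7
grasp_force: 20.0
```

Call:
{"op": "step_arm", "data": {"fingers": [220,220,220,220,220,220,220,220], "offset": [[0,0,0],[0,0,-0.1],[0,0,-0.25],[0,0,-0.3],[0,0,-0.3],[0,0,-0.3],[0,0,-0.2],[0,0,-0.2]], "yaw": [0,0,0,0,0,0,0,0]}}

```text
t: 7.25
position: [499.7, 69.6, 76.3]
ee_rot: [0.0, 0.993, -0.122, -0.0]
contact_force: [-0.1, -0.3, -0.7]
gripper_width: 19.3
grasp_force: 20.0
```

```bash
python3 - <<'E'
from m import *
g=grab_frame("scene");save(g,"scene4");f=grab_frame("top");save(f,"top4")
s=readout.state();print(s["t"],s["position"],s["ee_rot"],s["contact_force"],s["gripper_width"],s["grasp_force"])
E
```

```text
7.35 [499.06344652  69.9432155   76.02032686] [ 2.00198732e-04  9.92573918e-01 -1.21637446e-01 -1.14383682e-03] [-0.83820481 -0.61553525 -1.73802176] 19.10479856403707 19.99990655120243
```

View pics/scene4.png

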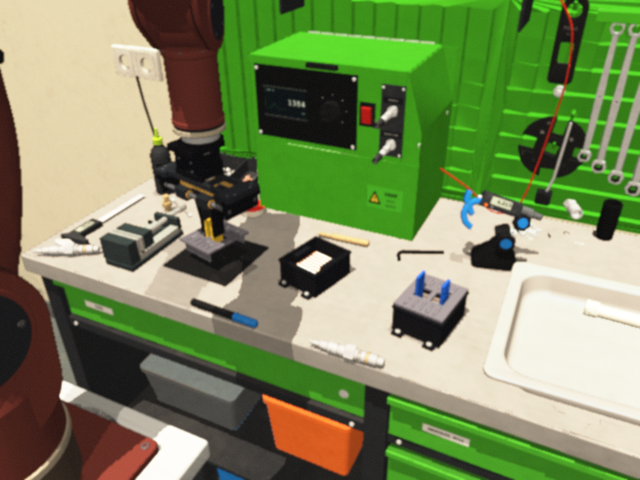

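The scene view shows the cover held level over the mat at about (215,240), a couple of centimetres up. Lowering gently to contact.

Call:
{"op": "step_arm", "data": {"fingers": [220,220,220,220,220,220,220], "offset": [[0,0,-0.1],[0,0,-0.1],[0,0,-0.08],[0,0,-0.04],[0,0,-0.04],[0,0,0],[0,0,0]], "yaw": [0,0,0,0,0,0,0]}}

```text
t: 8.05
position: [500.0, 70.5, 59.6]
ee_rot: [-0.0, 0.993, -0.121, 0.0]
contact_force: [0.3, -0.1, -0.8]
gripper_width: 19.4
grasp_force: 20.0
```

Call:
{"op": "step_arm", "data": {"fingers": [220,220], "offset": [[0,0,-0.03],[0,0,0]], "yaw": [0,0]}}

```text
t: 8.25
position: [499.9, 70.5, 58.0]
ee_rot: [0.0, 0.993, -0.121, -0.0]
contact_force: [0.1, -1.0, -0.3]
gripper_width: 18.9
grasp_force: 20.0
```

Call:
{"op": "step_arm", "data": {"fingers": [220,220], "offset": [[0,0,-0.03],[0,0,0]], "yaw": [0,0]}}

```text
t: 8.45
position: [500.0, 70.5, 56.5]
ee_rot: [-0.0, 0.993, -0.121, 0.0]
contact_force: [0.3, -0.1, -0.1]
gripper_width: 19.2
grasp_force: 20.0
```

Call:
{"op": "step_arm", "data": {"fingers": [220,220], "offset": [[0,0,-0.02],[0,0,0]], "yaw": [0,0]}}

```text
t: 8.65
position: [500.0, 70.5, 56.3]
ee_rot: [0.0, 0.993, -0.121, 0.0]
contact_force: [-4.2, 0.2, 9.1]
gripper_width: 19.4
grasp_force: 20.0
```

It's in contact (9 N upward). Releasing.

Call:
{"op": "step_arm", "data": {"fingers": [180,150,110,70,40,0,0,0], "offset": [[0,0,0],[0,0,0],[0,0,0],[0,0,0],[0,0,0],[0,0,0],[0,0,0],[0,0,0]], "yaw": [0,0,0,0,0,0,0,0]}}

```text
t: 9.45
position: [499.8, 70.5, 55.4]
ee_rot: [0.0, 0.993, -0.121, -0.0]
contact_force: [-0.0, -0.6, 0.2]
gripper_width: 74.1
grasp_force: 0.0
```

Call:
{"op": "step_arm", "data": {"fingers": [0,0,0,0,0,0,0,0], "offset": [[0,0,0.05],[0,0,0.2],[0,0,0.4],[0,0,0.5],[0,0,0.5],[0,0,0.5],[0,0,0.3],[0,0,0]], "yaw": [0,0,0,0,0,0,0,0]}}

```text
t: 10.25
position: [501.3, 70.9, 181.0]
ee_rot: [-0.0, 0.993, -0.121, 0.002]
contact_force: [-0.3, -0.1, -0.4]
gripper_width: 87.1
grasp_force: 0.0
```

```bash
python3 - <<'E'
from m import *
g=grab_frame("scene");save(g,"scene5")
for s,c in tabs(g): print("scene",c,cast(g,c,45))
s=readout.state();print(s["t"],s["position"],s["contact_force"],s["gripper_width"],s["joint_vel"])
E
```

```text
scene [165.53937008 178.41732283] [[659.84089548 304.72885662  45.        ]]
scene [374.12244898 198.46938776] [[ 759.87884985 -145.01678859   45.        ]]
scene [206.54545455 233.7012987 ] [[501.8374231   84.90364634  45.        ]]
scene [221.06875 239.675  ] [[495.3763354   48.67994897  45.        ]]
10.3 [500.54664499  70.6347404  179.36882323] [-0.3283758  -0.1266998  -0.78469951] 86.99669637439224 [-0.00131073  0.02560089  0.00249404  0.03517951  0.00586377 -0.0138816
 -0.00478542]
```

View pics/scene5.png

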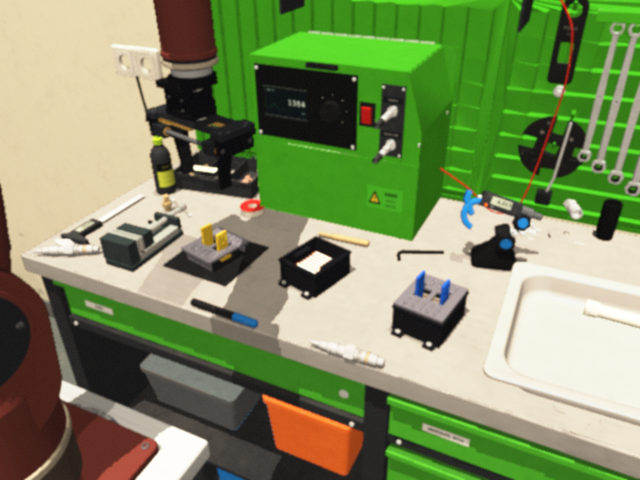

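The scene view shows the cover standing level on the mat, tabs at (207,234) and (221,240), with the gripper well clear. Its centre comes out at about (499,67), against the mat centre at (499,69).

```bash
python3 -c "
from cell import job
print(job.hand_in())"
```

```text
the job is handed in; nothing more can be done
None
```

The yellow-tabbed cover is unclipped and stands level on the mat, about 2 mm from its centre by my camera measurement; it is let go of, the blue cover was left alone, and the job was handed in just after 10.3 s (no verdict was returned).

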